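Hot plate off, coffee pot up on its hook

ROBOT

A 7-joint arm with a two-finger parallel gripper is mounted at the origin on the work surface. World frame = base frame: x ahead of the robot, y to its left, z up, the work surface at z = 0. Lengths are in mm, angles in rad, forces in N, time in s.
With the tool pointing down it reaches from about 400 to 875 mm from the base axis. Payload 6.5 kg.
Tool frame: the origin (TCP) lies between the finger pads; the fingertips stand 11 mm ahead of it and the grasp point (between the pads) lies 8 mm behind it; z points along the fingers, y is the line along which they close (so a half turn about z gives the same grasp; the last joint's range is limited). The gripper opens to 88 mm and grips with 3 to 60 N. Pads are 18 mm wide; open, the fingers measure 123 mm over their backs; the gripper's body (75 mm by 187 mm) begins 45 mm behind the grasp point.
Start: joints at [1.151, 0.536, -0.004, 1.538, 0.003, 1.067, -0.071], TCP at [225.198, -609.734, 249.716] pointing down, gripper open.
Joint ranges: [-2.7, 2.7], [-0.37, 2.16], [-1.27, 1.26], [0.24, 2.4], [-1.31, 4.45], [0.19, 1.91], [-2.76, 2.76]. Speed limits (rad/s): [2.39, 2.39, 3.14, 3.14, 3.14, 3.14, 3.14].

INTERFACE

Orientations are given as a 3x3 rotation matrix whose columns are the frame's x, y, z axes.
In Python, from bench import arm gives the robot as it stands. The module is installed in compiled form; this text tells all that it offers. Calls block until the motion is done:
- arm.move_pose(position, orientation): joint-space move of the TCP to a pose.
- arm.move_straight(position, speed=150, attitude=None, f_stop=None): straight line of the TCP; attitude=None keeps the orientation; speed is the mean speed in mm/s. With f_stop (N) it stops when the force on the tool has changed by that much, and returns True; else False.
- arm.move_j(angles): joint-space move.
- arm.gripper_to(opening, strength=None): finger opening in mm; strength is the grip in N (None keeps the last); returns when the fingers have stopped.
- arm.wait(seconds).
- arm.solve_ik(position, orientation): joint angles nearest the present ones, or None.
- arm.grab_frame(name): name is "scene" or "top" or "wrist"; returns (picture, depth): 420x560x3 uint8, red, green, blue; 420x560 float32, mm along the optical axis (not along the pixel's ray), 0 where there is no reading.
- arm.camera_model(name): a dict with "fx", "fy", "cx", "cy" (pixels), "R" (3x3) and "t" (3): a world point X has camera coordinates R X + t. Camera axes: x right, y down, z forward; pixel columns grow to the right and rows downward; lengths in mm; the calibration is good to about 2 mm. The wrist camera is an equidistant fisheye: a pixel r from the principal point sees the ray r / f radians off the axis. A picture is of the moment at which its call begins: read the wrist's pose just before it. camera_model takes no time and is no camera call; for the wrist camera it gives the pose at the moment of the call.
A pose or a line that the arm cannot do raises arm.PlanningError and nothing moves.
- arm.sign_off(): hands the job in; it is judged then, once.
Readings, each from a call of its own:
- arm.current_time_s(): time.
- arm.current_joints(): joint angles.
- arm.current_joint_vel(): joint speeds.
- arm.current_joint_torque(): joint torques, N m.
- arm.current_position(): TCP position.
- arm.current_orientation(): TCP orientation.
- arm.current_wrist_force(): force on the tool from outside, world axes, zero at the start.
- arm.current_wrist_torque(): the same for the moment, N m.
- arm.current_finger_gap(): finger opening in mm.
- arm.current_grip_force(): force on a finger pad.
Only numpy, scipy, OpenCV 4.12 (cv2) and the standard library are available. Lean on these libraries where they do the work, as an engineer would, in place of code of your own. Each camera call takes 0.05 s, during which the arm holds its last target. There are 200 camera calls.

TASK

The coffee has been poured. First turn the hot plate's knob back to off while the pot is still standing on the plate; then take the steel coffee pot off the plate, hang it by its handle on the hook under the front edge of the cup shelf and let go, so that it hangs from the hook alone, and wait until its swing has died down. Leave the jar, the carton and the wooden spoon where they are.

Things in the scene. Friction and masses are not known exactly. Their poses are not given: they have to be found in the camera images.
- stove: electric hot plate, fixed: silver box 240 (x) x 340 (y) mm, top 60 mm above the table; -x side is its front, towards the robot. Origin: centre of its underside. Round dark cooking disc, 156 mm across, surface 72 mm above the table, centred at (0, +58 mm); knob at (-30, -110 mm).
- knob (a joint): rotary knob on the hot plate's top, vertical axis: 0 = off (at a stop), grows clockwise from above to 1.8 rad; starts on, stays where left. Black bar grip 61 mm long, 14 wide, from 12 to 44 mm above the plate's top, a white mark on one end. At 0 the bar lies along the hot plate's x, marked end to the front; at q it is turned by q clockwise from there.
- knob_grip (a point): point on the knob's axis in the middle of the bar grip, 37 mm above the hot plate's top (97 mm above the table); its x axis runs along the bar, away from the marked end.
- pot: open steel coffee pot, round, 64 mm across, 85 mm high, wall 3 mm, about 0.25 kg. Origin: centre of its underside, z up. Loop handle of 8 mm round bar at its +x side: level top bar, 70 mm above the underside, out to 85 mm from the pot's axis, slanting outer bar down to (63, 20 mm), lower bar at 20 mm. Opening: 32 to 60 mm (at the top 78) from the axis, 24 to 66 mm up, clear along y.
- pot_loop (a point): centre of the opening of the pot's handle: 52 mm out from the pot's axis (pot's +x), 45 mm above its underside.
- shelf: narrow cup shelf, fixed: wooden board 70 (x) x 390 (y) x 18 mm, underside 295 mm above the table, front edge (robot side) at x = -38 mm, on two square posts at x = +20, y = -175 and +175 mm; open below, in front and at the sides. The tissue box and tin on it are part of it. Origin: on the table straight below the hook's.
- hook: steel hook of 8 mm round bar under the shelf's front part, fixed to it (same axes). Origin: on the axis of its level arm, 215 mm above the table, 80 mm below the board. The arm runs along y from a stem at y = +40 mm, which comes down from the board, to the free end at y = -30 mm, which turns up (its top 18 mm above the arm's axis). The handle goes on from the -y side, over this tip.
- jar: closed glass jar, 72 mm across, 110 mm high, standing; a bystander. Origin: centre of its underside.
- carton: cardboard carton 60 x 120 x 90 mm (x, y, z), standing; a bystander. Origin: centre of its underside.
- spoon: wooden-handled spoon, 180 mm long along its x, lying; a bystander. Origin: on the table under its middle.

How it is judged (in metres and radians):
On the way, in this order (a step that is already met when the one before it is completed fails the run):
1. the knob is turned to off (within 0.15 rad) while the pot stands on the plate (within 30 mm of its place, upright) (value of joint knob below 0.15 rad and distance of pot from where it was at the start of the episode below 0.03 m and angle between pot's own z axis and vertical below 0.2 rad), for 0.2 s.
2. the pot hangs by its handle on the hook, let go (contact force between pot and hook above 0.8 N and distance between pot_loop and hook below 0.05 m and z of pot_loop in the frame of hook below -0.005 m and contact force between pot and the fingers below 0.1 N), for 0.3 s.
At the end, for the whole second after the job is handed in: Knob within 0.15 rad of off; pot hanging by its handle on the hook (hook force over 0.8 N, centre of the handle opening at least 5 mm below and within 50 mm of the hook origin), not touched by the fingers, slower than 0.15 m/s; jar, carton and spoon within 40 mm of where they stood (all of step 2 and value of joint knob below 0.15 rad and linear speed of pot below 0.15 m/s and distance of each of jar, carton, spoon from where it was at the start of the episode below 0.04 m).
It fails at once if the jar is pushed more than 40 mm from its place or knocked over (distance of jar from where it was at the start of the episode above 0.04 m or angle between jar's own z axis and vertical above 0.5 rad).
It fails at once if the carton is pushed more than 40 mm from its place or knocked over (distance of carton from where it was at the start of the episode above 0.04 m or angle between carton's own z axis and vertical above 0.5 rad).
It fails at once if the spoon is pushed more than 40 mm from its place (distance of spoon from where it was at the start of the episode above 0.04 m).
It also fails if it takes over 61 s, if anything falls off the work surface, if the arm or the gripper's body presses on something with over 40 N, if the wrist force passes 120 N, or if a joint passes its speed limit or range.

## Working session

There is one attempt and no reset: what is moved stays moved. The work goes in short steps, each a Python script; the robot and the scene stay as the last script left them, time stands still between calls to the robot, and variables do not carry over. Pictures are saved under pics/ and viewed, at most 10 in all, crops included, and the job is handed in when it is done.

```bash
mkdir -p pics
python3 - <<'E'
from bench import arm
import numpy as np,cv2
for n in ("scene","top"):
    p,d=arm.grab_frame(n); m=arm.camera_model(n)
    cv2.imwrite(f"pics/{n}0.png",p[:,:,::-1]); np.savez(f"{n}0.npz",p=p,d=d,**m)
    print(n,m["fx"],m["cx"],m["cy"],(-m["R"].T@m["t"]).round(),m["R"].round(2).tolist(),(d>0).mean())
E
```

```text
scene 516.4794751277516 280.40958303005397 223.69685053088307 [ 895. -599. 1210.] [[0.88, 0.47, -0.0], [0.4, -0.74, -0.54], [-0.26, 0.47, -0.84]] 0.996062925170068
top 444.2346996663626 278.1174138496647 207.9605254541745 [ 427.   11. 1378.] [[0.03, -1.0, -0.01], [-0.99, -0.02, -0.12], [0.12, 0.01, -0.99]] 0.9960374149659864
```

View pics/scene0.png

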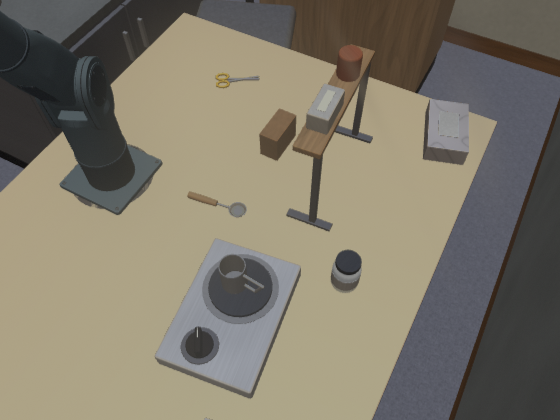

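View pics/top0.png

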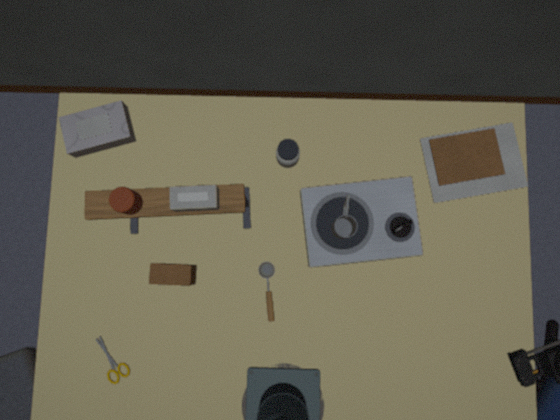

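The scene view shows the stove around (230,315), with the pot at (232,270) and the knob at (198,342). The shelf is at (335,100), the carton at (278,134), the spoon at (217,204) and the jar at (347,268). In the top view the stove is at (362,222), the shelf board at (165,202) and the handle points up from about (345,225).

```bash
cat > h.py <<'E'
import numpy as np,cv2
def cloud(f):
    m=np.load(f); d=m["d"]; v,u=np.indices(d.shape)
    c=np.stack([(u-m["cx"])/m["fx"]*d,(v-m["cy"])/m["fy"]*d,d],-1)
    X=(c-m["t"])@m["R"]; X[d==0]=np.nan
    return X,m["p"]
def rect(P):
    (c,s,a)=cv2.minAreaRect(P[:,:2].astype(np.float32)); return np.round(c,1),np.round(s,1),round(a,2)
E
python3 - <<'E'
from h import *
for n in("top","scene"):
    X,p=cloud(n+"0.npz"); z=X[...,2]
    print(n,"table z",np.nanmedian(z))
    def comps(lo,hi,amin):
        m=((z>lo)&(z<hi)&(X[...,0]>200)&(X[...,0]<1000)&(abs(X[...,1])<600)).astype(np.uint8)
        k,l,st,ce=cv2.connectedComponentsWithStats(m)
        for i in range(1,k):
            if st[i,4]>=amin: 
                P=X[l==i]; print((lo,hi),st[i,4],ce[i].round(),*rect(P),P.mean(0).round(1))
    comps(52,66,300); comps(300,325,200); comps(85,120,15); comps(120,170,15); comps(72,120,40)
# pot/knob detail in scene
    for nm,(u0,u1,v0,v1) in {"scene":{"pot":(210,270,250,300),"knob":(180,218,320,362)},"top":{"pot":(325,360,190,240),"knob":(385,415,212,242)}}[n].items():
        B=X[v0:v1,u0:u1]; zz=B[...,2]
        print(nm); 
        for lo in range(60,170,10): 
            s=(zz>=lo)&(zz<lo+10)
            if s.sum(): print(lo,s.sum(),B[s].mean(0).round(),B[s].min(0).round(),B[s].max(0).round())
    c=cv2.resize(p[{"scene":slice(240,390),"top":slice(170,270)}[n],{"scene":slice(150,310),"top":slice(290,430)}[n]],None,fx=4,fy=4,interpolation=cv2.INTER_CUBIC)
    cv2.imwrite(f"pics/{n}_c.png",c[:,:,::-1])
E
```

```text
top table z -0.6231088219950653
(52, 66) 1262 [110. 123.] [833.1 558. ] [122.4 119.6] 16.08 [831.3 549.2  60.5]
(52, 66) 6239 [364. 220.] [ 551.6 -220.9] [240.2 340.7] 7.61 [ 552.9 -229.1   60.3]
(300, 325) 2739 [162. 203.] [564.1 300.4] [ 71.1 388.6] 4.14 [558.8 307.2 313.1]
(85, 120) 402 [288. 149.] [751.6   2.7] [61.6 63.9] 63.49 [749.9   2.9 107.9]
(85, 120) 27 [344. 208.] [ 582.2 -164.7] [ 5.7 35.6] 86.19 [ 582.3 -164.7   99. ]
(85, 120) 47 [350. 223.] [ 535.4 -175.3] [57.  26.7] 29.58 [ 538.3 -180.6  102.8]
(85, 120) 114 [402. 225.] [ 535.8 -332.7] [14. 59.] 32.13 [ 535.4 -331.   102.8]
(85, 120) 24 [334. 232.] [ 512.8 -137.5] [41.1  8.3] 31.67 [ 512.5 -136.5  102. ]
(85, 120) 851 [170. 273.] [381.2 333.4] [ 59.9 120.1] 0.16 [381.5 333.4  90.3]
(120, 170) 226 [346. 220.] [ 550.8 -171.3] [ 62.1 114.8] 65.71 [ 543.8 -163.2  146.1]
(72, 120) 464 [288. 150.] [749.4   2.9] [66.2 65.4] 49.28 [747.5   2.7 104.2]
(72, 120) 952 [342. 222.] [ 542.7 -162.9] [150.8 150.3] 1.28 [ 544.  -160.8   75.7]
(72, 120) 273 [345. 226.] [ 530.5 -167. ] [47.6 51.9] 87.5 [ 531.5 -169.1   81.3]
(72, 120)
[... 3476 characters left out ...]
120.] [ 604. -129.  130.]
130 106 [ 531. -161.  135.] [ 497. -192.  130.] [ 613. -129.  140.]
140 188 [ 554. -162.  145.] [ 497. -192.  140.] [ 614. -130.  150.]
150 154 [ 528. -161.  156.] [ 496. -192.  150.] [ 606. -128.  160.]
160 6 [ 533. -163.  161.] [ 498. -189.  160.] [ 559. -140.  162.]
knob
60 726 [ 528. -324.   64.] [ 463. -384.   60.] [ 589. -263.   70.]
70 429 [ 538. -333.   74.] [ 495. -377.   70.] [ 580. -294.   80.]
80 21 [ 549. -347.   86.] [ 521. -360.   80.] [ 559. -314.   90.]
90 29 [ 542. -334.   94.] [ 522. -359.   90.] [ 557. -305.  100.]
100 156 [ 538. -334.  104.] [ 517. -359.  100.] [ 558. -305.  110.]
110 1 [ 532. -316.  111.] [ 532. -316.  111.] [ 532. -316.  111.]
```

```bash
cat >> h.py <<'E'
KN=np.array([536.3,-333.]); SY=np.radians(7.65); Q0=1.16
POT=np.array([528.,-160.5,72.]); HOOK=np.array([566.8,301.,215.]); HY=np.radians(4.12)
def Rz(a): c,s=np.cos(a),np.sin(a); return np.array([[c,-s,0],[s,c,0],[0,0,1]])
def Ry(a): c,s=np.cos(a),np.sin(a); return np.array([[c,0,s],[0,1,0],[-s,0,c]])
def down(yaw): # tool down, closing axis at angle yaw
    y=np.array([np.cos(yaw),np.sin(yaw),0]); z=np.array([0,0,-1.]); return np.stack([np.cross(y,z),y,z],1)
E
python3 - <<'E'
from h import *
from bench import arm
for n in("top","scene"):
    X,p=cloud(n+"0.npz"); P=X[~np.isnan(X[...,2])].reshape(-1,3)
    r=np.linalg.norm(P[:,:2]-POT[:2],axis=1)
    rim=P[(P[:,2]>150)&(P[:,2]<165)&(r<50)]
    (c,R)=cv2.minEnclosingCircle(rim[:,:2].astype(np.float32))
    h=P[(P[:,2]>136)&(P[:,2]<152)&(r>42)&(r<100)]; d=h[:,:2]-c
    print(n,c,R,len(h),np.degrees(np.arctan2(d[:,1],d[:,0])).round(1).mean(), np.linalg.norm(d,axis=1).max(),np.median(h[:,2]))
print(arm.current_orientation().round(2).tolist())
def try_(nm,p,Rm):
    q=arm.solve_ik(p,Rm); print(nm,None if q is None else np.round(q,2))
for k in(0,np.pi):
    for a in(0,.6,1.2): try_(("knob",k,a),[*KN,89.],down(SY-Q0+np.pi/2+a+k))
    RT=down(np.pi/2+k)
    try_(("pot",k),POT+[0,0,52],RT)
    for t in(40,55,69):
        Rp=Rz(HY)@Ry(-np.radians(t))
        S=np.array([72,0,62.])
        for nm,o in(("rel",0),("ins",-90)):
            p=HOOK+Rz(HY)@[0,o,0]+Rp@(np.array([0,0,52])-S)
            try_((nm,t,k),p,Rp@RT)
E
```

```text
top (530.5671997070312, -161.16348266601562) 34.409568786621094 47 -5.276595744680851 83.83782134956815 145.34077564696548
scene (527.26171875, -160.22715759277344) 32.82337188720703 69 -5.2043478260869565 87.46371362997999 145.62641600551595
[[0.94, 0.35, -0.0], [0.35, -0.94, 0.0], [-0.0, -0.0, -1.0]]
('knob', 0, 0) [ 0.76  0.74 -0.4   1.67  0.37  0.8   0.74]
('knob', 0, 0.6) [ 0.85  0.77 -0.53  1.67  0.49  0.84  1.26]
('knob', 0, 1.2) [ 0.92  0.8  -0.64  1.66  0.59  0.88  1.78]
('pot', 0) [ 0.7   0.64 -0.64  1.86  0.51  0.81  1.36]
('rel', 40, 0) [-0.53  0.48 -0.36  2.21  1.72  0.62 -0.73]
('ins', 40, 0) [ 0.23  0.67 -1.07  2.29  1.89  0.91 -0.56]
('rel', 55, 0) [-0.45  0.66 -0.54  2.28  2.11  1.06 -1.09]
('ins', 55, 0) None
('rel', 69, 0) [-0.94  0.79 -0.    2.31  2.26  1.18 -1.54]
('ins', 69, 0) None
('knob', 3.141592653589793, 0) [ 0.33  0.71  0.21  1.7  -0.21  0.75 -1.95]
('knob', 3.141592653589793, 0.6) [ 0.43  0.7   0.08  1.69 -0.07  0.75 -1.45]
('knob', 3.141592653589793, 1.2) [ 0.51  0.7  -0.04  1.69  0.04  0.75 -0.94]
('pot', 3.141592653589793) [ 0.31  0.55 -0.13  1.89  0.1   0.71 -1.44]
('rel', 40, 3.141592653589793) [-1.13  0.47  0.35  2.24  1.78  0.32  2.22]
('ins', 40, 3.141592653589793) [-0.8   0.4   0.17  2.34  2.14  0.36  2.04]
('rel', 55, 3.141592653589793) [-0.6   0.62 -0.36  2.29  2.11  0.97  1.98]
('ins', 55, 3.141592653589793) None
('rel', 69, 3.141592653589793) [-0.94  0.79 -0.    2.31  2.26  1.18  1.6 ]
('ins', 69, 3.141592653589793) None
```

Run:
```python
from h import *
from bench import arm
k=np.pi
for gz in(44,52):
  for t in(50,60,69):
    for yw in(0,15,25):
      Rp=Rz(HY+np.radians(yw))@Ry(-np.radians(t)); RT=down(np.pi/2+k); out=[]
      for S,o in(((72,0,62),0),((45,0,42),0),((45,0,42),-50),((45,0,42),-80)):
        p=HOOK+Rz(HY)@[0,o,0]+Rp@(np.array([0,0,gz])-np.array(S))
        q=arm.solve_ik(p,Rp@RT); out.append(None if q is None else np.round(q,1).tolist())
      print(gz,t,yw,out)
```

```text
44 50 0 [[-0.7, 0.6, -0.2, 2.3, 2.1, 0.8, 2.0], [-0.9, 0.5, -0.0, 2.3, 2.0, 0.6, 2.1], [-0.6, 0.5, -0.2, 2.3, 2.1, 0.7, 2.0], [-0.4, 0.5, -0.4, 2.4, 2.2, 0.7, 2.1]]
44 50 15 [[-0.1, 0.6, -0.7, 2.3, 2.4, 0.8, 2.2], [-0.3, 0.5, -0.5, 2.3, 2.4, 0.7, 2.2], [0.0, 0.5, -0.7, 2.4, 2.4, 0.7, 2.2], None]
44 50 25 [[0.2, 0.7, -0.9, 2.3, 2.5, 0.8, 2.4], [0.2, 0.6, -0.9, 2.3, 2.5, 0.7, 2.4], [0.3, 0.6, -0.9, 2.4, 2.6, 0.6, 2.4], None]
44 60 0 [[-0.6, 0.7, -0.4, 2.3, 2.2, 1.1, 1.9], [-0.6, 0.6, -0.4, 2.3, 2.1, 1.1, 2.0], [-0.2, 0.7, -0.7, 2.4, 2.2, 1.2, 2.1], None]
44 60 15 [[0.0, 0.9, -0.9, 2.3, 2.6, 1.2, 2.3], None, None, None]
44 60 25 [None, None, None, None]
44 69 0 [[-0.9, 0.8, -0.0, 2.3, 2.3, 1.2, 1.6], [-0.8, 0.7, -0.2, 2.3, 2.2, 1.2, 1.7], None, None]
44 69 15 [[-0.4, 0.8, -0.4, 2.4, 2.7, 1.3, 1.8], None, None, None]
44 69 25 [None, None, None, None]
52 50 0 [[-0.9, 0.5, -0.0, 2.3, 2.1, 0.7, 1.9], [-0.9, 0.5, -0.0, 2.3, 2.0, 0.6, 2.1], [-0.8, 0.4, -0.0, 2.3, 2.1, 0.6, 2.0], [-0.4, 0.4, -0.4, 2.4, 2.1, 0.7, 2.1]]
52 50 15 [[-0.1, 0.6, -0.7, 2.3, 2.4, 0.8, 2.2], [-0.3, 0.5, -0.5, 2.3, 2.3, 0.7, 2.2], None, None]
52 50 25 [[0.2, 0.7, -0.9, 2.3, 2.5, 0.8, 2.4], [0.2, 0.6, -0.9, 2.3, 2.5, 0.6, 2.4], None, None]
52 60 0 [[-0.6, 0.7, -0.4, 2.3, 2.2, 1.1, 1.9], [-0.5, 0.6, -0.5, 2.3, 2.1, 1.1, 2.0], None, None]
52 60 15 [None, None, None, None]
52 60 25 [None, None, None, None]
52 69 0 [[-0.9, 0.8, -0.0, 2.3, 2.3, 1.2, 1.6], [-0.8, 0.7, -0.2, 2.3, 2.2, 1.2, 1.7], None, None]
52 69 15 [None, None, None, None]
52 69 25 [None, None, None, None]
```

```bash
cat >> h.py <<'E'
GZ=44.; K=np.pi
def tool(pt_pot, at, tilt, yaw):
    """TCP pose that puts pot point pt_pot at world point at, pot tilted (handle up) by tilt deg, yaw rad"""
    Rp=Rz(yaw)@Ry(-np.radians(tilt))
    return np.asarray(at)+Rp@(np.array([0,0,GZ])-np.asarray(pt_pot)), Rp@down(np.pi/2+K)
def hk(dx,dy,dz): return HOOK+Rz(HY)@[dx,dy,dz]
A=np.array([46.5,0,40]); S=np.array([72.,0,62])
E
python3 - <<'E'
from h import *
from bench import arm
PY=np.radians(-5.2)
def t(nm,p,R):
    q=arm.solve_ik(p,R); print(nm,p.round(),None if q is None else np.round(q,2))
for g in (0,80): t("pot",*tool((0,0,0),POT+[0,0,g],0,PY))
for ti in(0,25,50): t(("lift",ti),*tool((0,0,44),POT+[0,0,164],ti,HY))
for dz in(0,-60,-90):
  for dx in(-40,-60,-80):
    for ti in(35,50): t(("W",dx,dz,ti),*tool(A,hk(dx,-60,dz),ti,HY))
for dy in(-60,-45): t(("at",dy),*tool(A,hk(0,dy,0),50,HY))
for ti in (50,58,66): t(("rel",ti),*tool(S,hk(0,2,0),ti,HY))
t("back",*tool(S-[0,0,90],hk(0,2,0),60,HY))
E
```

```text
pot [ 528. -160.  116.] [ 0.29  0.56 -0.1   1.89  0.08  0.7  -1.52]
pot [ 528. -160.  196.] [ 0.31  0.44 -0.13  1.84  0.07  0.86 -1.51]
('lift', 0) [ 528. -160.  236.] [ 0.36  0.39 -0.19  1.81  0.09  0.95 -1.36]
('lift', 25) [ 528. -160.  236.] [ 0.57  0.24 -0.3   2.12 -0.21  0.39 -1.03]
('lift', 50) [ 528. -160.  236.] None
('W', -40, 0, 35) [491. 235. 192.] [-0.74  0.29 -0.    2.3   1.45  0.37  2.7 ]
('W', -40, 0, 50) [498. 236. 182.] None
('W', -60, 0, 35) [471. 234. 192.] [-0.93  0.27  0.18  2.35  1.45  0.33  2.65]
('W', -60, 0, 50) [478. 234. 182.] None
('W', -80, 0, 35) [451. 233. 192.] [-1.13  0.25  0.36  2.39  1.45  0.31  2.61]
('W', -80, 0, 50) [458. 233. 182.] None
('W', -40, -60, 35) [491. 235. 132.] [-1.03  0.46  0.34  2.34  2.07  0.26  2.  ]
('W', -40, -60, 50) [498. 236. 122.] None
('W', -60, -60, 35) [471. 234. 132.] [-0.92  0.42  0.17  2.37  1.96  0.34  2.1 ]
('W', -60, -60, 50) [478. 234. 122.] None
('W', -80, -60, 35) [451. 233. 132.] None
('W', -80, -60, 50) [458. 233. 122.] None
('W', -40, -90, 35) [491. 235. 102.] [-0.73  0.51 -0.01  2.33  2.06  0.42  2.04]
('W', -40, -90, 50) [498. 236.  92.] None
('W', -60, -90, 35) [471. 234. 102.] [-0.77  0.5  -0.01  2.37  2.07  0.44  2.  ]
('W', -60, -90, 50) [478. 234.  92.] None
('W', -80, -90, 35) [451. 233. 102.] None
('W', -80, -90, 50) [458. 233.  92.] None
('at', -60) [538. 239. 182.] [-0.6   0.45 -0.18  2.35  2.13  0.69  2.03]
('at', -45) [537. 254. 182.] [-0.63  0.45 -0.18  2.33  2.09  0.7   2.05]
('rel', 50) [534. 301. 148.] [-0.88  0.56 -0.01  2.27  2.08  0.69  1.93]
('rel', 58) [544. 301. 144.] [-0.6   0.68 -0.36  2.28  2.16  1.05  1.93]
('rel', 66) [554. 302. 142.] [-0.77  0.76 -0.18  2.29  2.25  1.19  1.74]
back [469. 296. 189.] None
```

```bash
sed -i 's/K=np.pi/K=0./' h.py
python3 - <<'E'
from h import *
from bench import arm
def t(nm,p,R):
    q=arm.solve_ik(p,R); print(nm,p.round(),None if q is None else np.round(q,2))
t("pot",*tool((0,0,0),POT,0,-.09))
for y in(-50,0,60):
  for x in(450,490,530):
    for ti in(0,30,40): t(("R",ti),*tool((0,0,44),(x,y,220),ti,HY))
for dz in(0,-40):
  for dx in(-40,-60):
    for ti in(35,42): t(("W",dx,dz,ti),*tool(A,hk(dx,-60,dz),ti,HY))
for ti in(35,42):t(("at",ti),*tool(A,hk(0,-60,0),ti,HY)); t(("in",ti),*tool(A,hk(0,2,0),ti,HY))
for ti in (42,50,60): t(("rel",ti),*tool(S,hk(0,2,0),ti,HY))
for ti in (30,40,50):
  for b in(60,90): t(("back",ti,b),*tool(S-[0,0,b],hk(0,2,0),ti,HY))
E
```

```text
pot [ 528. -160.  116.] [ 0.68  0.64 -0.63  1.87  0.51  0.8   1.26]
('R', 0) [450. -50. 220.] [ 0.75  0.37 -0.87  2.03  0.36  0.9   1.32]
('R', 30) [450. -50. 220.] None
('R', 40) [450. -50. 220.] None
('R', 0) [490. -50. 220.] [ 0.68  0.43 -0.83  1.94  0.39  0.94  1.3 ]
('R', 30) [490. -50. 220.] [ 1.    0.26 -1.03  2.32  0.83  0.23  0.91]
('R', 40) [490. -50. 220.] None
('R', 0) [530. -50. 220.] [ 0.62  0.49 -0.79  1.84  0.41  0.98  1.29]
('R', 30) [530. -50. 220.] [ 0.68  0.26 -0.7   2.25  0.6   0.2   1.12]
('R', 40) [530. -50. 220.] [ 0.98  0.36 -1.03  2.36  2.1   0.23 -0.31]
('R', 0) [450.   0. 220.] [ 0.7   0.39 -0.96  2.03  0.4   0.92  1.17]
('R', 30) [450.   0. 220.] None
('R', 40) [450.   0. 220.] None
('R', 0) [490.   0. 220.] [ 0.63  0.45 -0.9   1.94  0.43  0.95  1.16]
('R', 30) [490.   0. 220.] [ 0.68  0.2  -0.83  2.34  0.85  0.21  0.74]
('R', 40) [490.   0. 220.] None
('R', 0) [530.   0. 220.] [ 0.55  0.5  -0.83  1.85  0.44  0.99  1.18]
('R', 30) [530.   0. 220.] [ 0.39  0.22 -0.52  2.26  0.67  0.2   0.92]
('R', 40) [530.   0. 220.] None
('R', 0) [450.  60. 220.] [ 0.66 
[... 1361 characters left out ...]
  0.63 -0.68]
('rel', 42) [525. 300. 153.] [-0.39  0.55 -0.54  2.2   1.81  0.74 -0.77]
('rel', 50) [534. 301. 148.] [-0.42  0.62 -0.54  2.25  2.02  0.93 -0.99]
('rel', 60) [546. 302. 144.] [-0.6   0.7  -0.36  2.28  2.19  1.11 -1.24]
('back', 30, 60) [484. 297. 215.] [-0.07  0.43 -0.9   2.12  1.23  0.75 -0.17]
('back', 30, 90) [469. 296. 241.] [ 0.05  0.42 -1.07  2.12  1.19  0.82 -0.14]
('back', 40, 60) [485. 297. 201.] [-0.43  0.38 -0.54  2.24  1.56  0.68 -0.61]
('back', 40, 90) [465. 296. 224.] [-0.3   0.35 -0.72  2.25  1.49  0.74 -0.54]
('back', 50, 60) [488. 297. 187.] [-0.5   0.49 -0.54  2.32  1.89  0.9  -0.97]
('back', 50, 90) [465. 296. 206.] [-0.55  0.41 -0.54  2.35  1.81  0.89 -0.95]
```

Run:
```python
from h import *
from bench import arm
a0=SY-Q0+np.pi/2
arm.gripper_to(70,20)
arm.move_pose([*KN,190.],down(a0))
print("t",arm.current_time_s())
print("stop",arm.move_straight([*KN,90.],100,f_stop=15))
arm.gripper_to(0,20); print("gap",arm.current_finger_gap(),arm.current_wrist_force().round(1))
for a in np.linspace(0,Q0+.04,5)[1:]:
    arm.move_straight([*KN,90.],attitude=down(a0+a))
    print(round(a,2),arm.current_wrist_force().round(1),arm.current_wrist_torque().round(2))
arm.gripper_to(60); arm.move_straight([*KN,200.],200)
print(arm.current_time_s(),arm.current_joints().round(2))
for n in("scene","top"):
    p,d=arm.grab_frame(n); np.savez(f"{n}1.npz",p=p,d=d,**arm.camera_model(n))
    X,p=cloud(n+"1.npz"); P=X[np.isfinite(X[...,2])]; r=np.linalg.norm(P[:,:2]-KN,axis=1)
    s=P[(r<42)&(P[:,2]>97)&(P[:,2]<110)]
    if len(s)>10: print(n,len(s),rect(s))
    c=cv2.resize(p[240:390,150:310],None,fx=4,fy=4)
    if n=="scene": cv2.imwrite("pics/k1.png",c[:,:,::-1])
```

```text
t 2.1083
stop False
gap 13.75137476251494 [-2.   0.2  2.2]
0.3 [-2.9 -0.5  2.8] [-0.11  0.48  0.01]
0.6 [-2.7 -0.5  3.1] [-0.01  0.54  0.  ]
0.9 [-4.1 -0.4  3.4] [0.06 0.71 0.02]
1.2 [-3.7  1.7  1.8] [ 0.31  0.53 -0.37]
7.45 [ 0.99  0.68 -0.76  1.6   0.52  1.07  1.84]
scene 123 (array([ 546.2, -331.2]), array([41.2, 15.6]), 6.86)
```

View pics/k1.png

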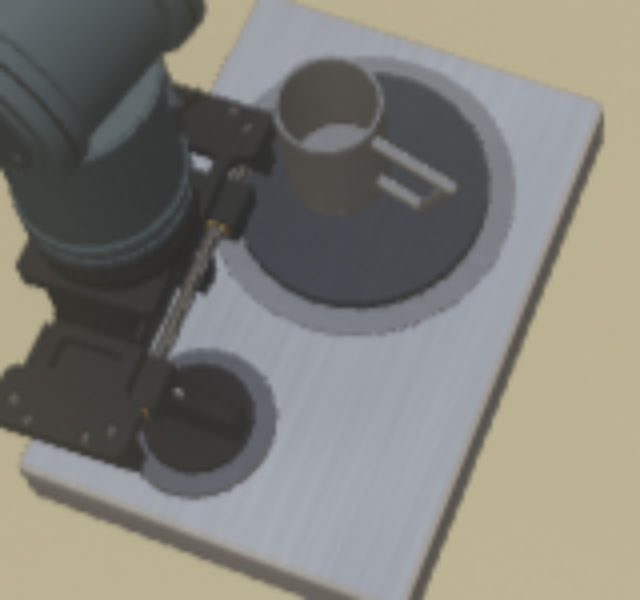

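The bar now lies along the stove's x at 6.9° and its white mark (180,393) is at the front, so the knob is off. The pot hasn't moved. Next I'll grasp it, lift it and carry it to the hook.

Run:
```python
from h import *
from bench import arm
PY=np.radians(-5.2); P0=np.array([528.5,-160.6,72])
p,R=tool((0,0,0),P0,0,PY)
arm.gripper_to(88,30)
arm.move_straight(np.array([*KN,260.]),200)
arm.move_pose(p+[0,0,130],R)
print("stop",arm.move_straight(p,120,f_stop=10))
arm.gripper_to(40,35); print("gap",arm.current_finger_gap(),arm.current_grip_force(),arm.current_wrist_force().round(1))
arm.move_straight(p+[0,0,110],100); print("gap",arm.current_finger_gap(),arm.current_wrist_force().round(1))
try:
    p,R=tool((0,0,44),(500,40,235),0,HY); arm.move_straight(p,200,R)
    p,R=tool((0,0,44),(485,70,225),30,HY); arm.move_straight(p,120,R)
    p,R=tool(A,hk(-60,-62,-20),35,HY); arm.move_straight(p,130,R)
except arm.PlanningError as e: print("PE",e)
print(arm.current_time_s(),arm.current_joints().round(2),arm.current_position().round(),arm.current_finger_gap())
for n in("scene","top","wrist"):
    p,d=arm.grab_frame(n); np.savez(f"{n}2.npz",p=p,d=d,**arm.camera_model(n))
    cv2.imwrite(f"pics/{n}2.png",p[:,:,::-1])
c=cv2.resize(np.load("scene2.npz")["p"][40:260,180:440],None,fx=2.7,fy=2.7); cv2.imwrite("pics/s2c.png",c[:,:,::-1])
```

```text
stop False
gap 63.94936020635218 34.999953166698106 [-0.6  0.6  3.1]
gap 64.33841302972017 [-0.1 -0.4 -2. ]
16.7167 [-0.16  0.4  -0.69  2.32  1.62  0.62 -0.57] [471. 231. 172.] 64.2709216507228
```

View pics/s2c.png

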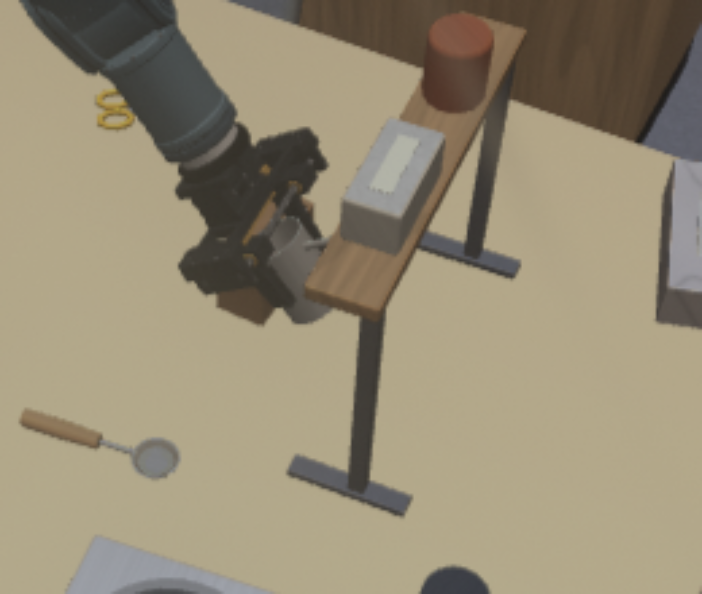

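View pics/wrist2.png

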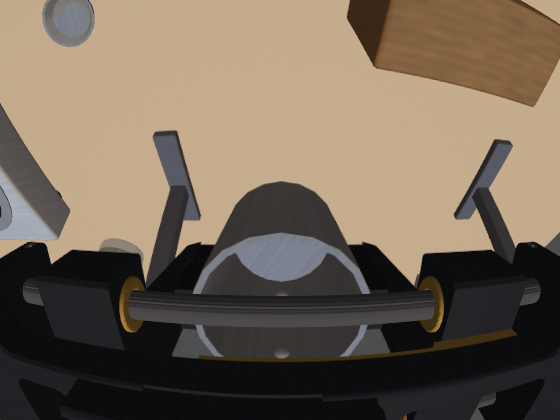

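The scene crop shows the pot in the gripper at (300,270), handle at (318,243) in front of the board's near end. In the wrist view the pot is centred between the fingers at (282,290). Before inserting, I'll check where the pot sits in the hand.

Run:
```python
from h import *
from bench import arm
Rt=arm.current_orientation(); pt=arm.current_position()
Rp=Rt@down(np.pi/2+K).T; o=pt-Rp@[0,0,GZ]
for n in("scene","top"):
    X,_=cloud(n+"2.npz"); L=(X[np.isfinite(X[...,2])]-o)@Rp
    s=L[(L[:,0]>42)&(L[:,0]<100)&(abs(L[:,1])<20)&(L[:,2]>0)&(L[:,2]<90)]
    print(n,len(s)); 
    if len(s): print(np.percentile(s,[2,50,98],axis=0).round(1))
    b=L[(np.hypot(L[:,0],L[:,1])<37)&(L[:,2]>-15)&(L[:,2]<95)]
    if len(b): print("body",len(b),np.percentile(b,[2,98],axis=0).round(1))
def fw(): return arm.current_wrist_force().round(1)
p,R=tool(A,hk(-55,-62,-10),42,HY); arm.move_straight(p,100,R)
p,R=tool(A,hk(0,-62,0),42,HY); print("fwd",arm.move_straight(p,80,R,f_stop=6),fw())
p,R=tool(A,hk(0,2,0),42,HY); print("in",arm.move_straight(p,50,f_stop=5),fw(),(arm.current_position()-p).round(1))
print(arm.current_time_s(),arm.current_joints().round(2))
```

```text
scene 18
[[43.4 -4.4 67.7]
 [48.9 -1.5 71.4]
 [62.4  2.2 75.2]]
body 493 [[-24.2 -33.6   1.8]
 [ 31.6  31.   84.9]]
top 77
[[43.5 -5.4 17.2]
 [61.6 -2.3 70.4]
 [86.1  2.2 75.6]]
body 519 [[-30.4 -32.1   2.2]
 [ 32.8  33.1  85.2]]
fwd False [-0.5 -0.6 -1.9]
in False [-0.8  0.  -1.3] [ 0.1 -0.5 -0.1]
19.5083 [-0.27  0.51 -0.68  2.18  1.71  0.77 -0.63]
```

The held pot matches the predicted pose to within 1–2 mm, and the insertion met no resistance. Now I'll tilt it further and seat the handle on the hook.

Run:
```python
from h import *
from bench import arm
def fw(): return arm.current_wrist_force().round(1)
M=np.array([60.,0,50])
p,R=tool(M,hk(0,2,0),52,HY); print("tilt52",arm.move_straight(p,50,R,f_stop=6),fw())
p,R=tool(S-[5,0,3],hk(0,2,0),62,HY); print("tilt62",arm.move_straight(p,40,R,f_stop=6),fw(),(arm.current_position()-p).round(1))
q=arm.current_position()
print("down",arm.move_straight(q-[0,0,15],20,f_stop=2.5),fw(),(arm.current_position()-q).round(1))
print(arm.current_time_s(),arm.current_joints().round(2))
```

```text
tilt52 False [ 0.5  0.1 -2. ]
tilt62 False [ 0.2 -0.7 -2. ] [0.4 0.1 0.6]
down True [-1.6 -0.1  1.1] [-0.4 -0.  -5.7]
21.2 [-0.42  0.79 -0.58  2.28  2.23  1.28 -1.15]
```

Contact came 5.7 mm down, as predicted, and the hook now carries the pot's weight. I'll release it and back off.

Run:
```python
from h import *
from bench import arm
def fw(): return arm.current_wrist_force().round(1)
arm.gripper_to(70); arm.wait(.3); arm.gripper_to(88); arm.wait(1.0)
print("open",arm.current_finger_gap(),fw(),arm.current_time_s())
try:
    for ti,b in((54,30),(47,65),(42,95)):
        p,R=tool(S-[0,0,b],hk(0,2,0),ti,HY); print(arm.move_straight(p,60,R,f_stop=6),fw())
    p,R=tool(S-[0,0,150],hk(-30,-20,0),35,HY); print(arm.move_straight(p,100,R,f_stop=6),fw())
except arm.PlanningError as e: print("PE",e)
arm.wait(2)
print(arm.current_time_s(),arm.current_position().round(),arm.current_joints().round(2))
ims=[]
for n in("scene","top","wrist"):
    p,d=arm.grab_frame(n); np.savez(f"{n}3.npz",p=p,d=d,**arm.camera_model(n)); ims.append(p)
a=cv2.resize(ims[0][40:260,180:440],(400,338)); b=cv2.resize(ims[2],(400,300))
cv2.imwrite("pics/r3.png",np.hstack([a,np.vstack([b,np.zeros((38,400,3),np.uint8)])])[:,:,::-1])
```

```text
open 87.76087519745941 [ 0.4 -0.2 -0.1] 23.2583
False [ 0.3  0.3 -0.3]
False [ 0.1 -0.6 -1. ]
False [-0.8  0.4 -0.4]
False [0.1 0.1 0.8]
28.7167 [404. 269. 282.] [-0.15  0.1  -0.85  2.27  1.    0.66 -0.12]
```

View pics/r3.png

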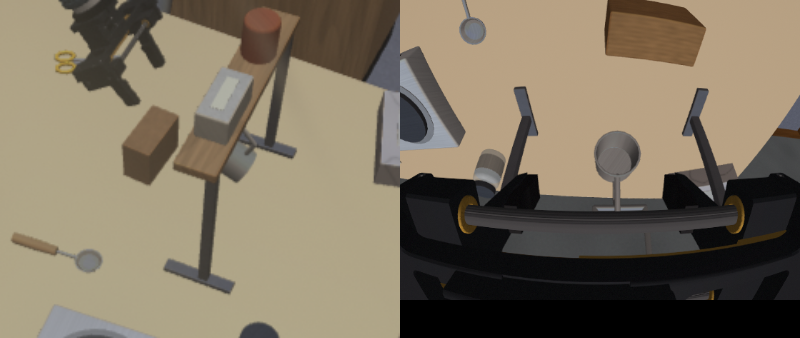

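The scene half shows the pot hanging under the board at (240,160), clear of the fingers. In the wrist half it hangs at (617,155) with its handle up. I'll wait, confirm it is still, check the bystanders and the knob, then hand in.

Run:
```python
from h import *
from bench import arm
arm.wait(8)
f=[]
for i in range(6):
    f.append(arm.grab_frame("wrist")[0].astype(int)); arm.wait(.15)
dif=[abs(f[i][140:215,410:470]-f[0][140:215,410:470]).mean() for i in range(6)]
dif=[abs(g-f[0])[80:210,180:400].mean().round(2) for g in f]; print("diff",dif)
for n in("scene","top"):
    p,d=arm.grab_frame(n); np.savez(f"{n}4.npz",p=p,d=d,**arm.camera_model(n))
    X,_=cloud(n+"4.npz"); P=X[np.isfinite(X[...,2])]
    for nm,c,r,lo,hi in(("knob",KN,40,97,110),("jar",(752,2),60,85,120),("carton",(381,333),85,80,95),("spoon",(390,35),150,5,30)):
        s=P[(np.hypot(*(P[:,:2]-c).T)<r)&(P[:,2]>lo)&(P[:,2]<hi)]; 
        X0,_=cloud(n+"0.npz"); Q=X0[np.isfinite(X0[...,2])]; s0=Q[(np.hypot(*(Q[:,:2]-c).T)<r)&(Q[:,2]>lo)&(Q[:,2]<hi)]
        if len(s)>5 and len(s0)>5: print(n,nm,rect(s0),rect(s))
    s=P[(np.hypot(*(P[:,:2]-HOOK[:2]).T)<90)&(P[:,2]>60)&(P[:,2]<270)]
    if len(s): print("pot",len(s),s.min(0).round(),s.max(0).round())
print(arm.current_time_s())
```

```text
diff [np.float64(0.0), np.float64(0.49), np.float64(0.49), np.float64(0.49), np.float64(0.49), np.float64(0.49)]
scene knob (array([ 536.7, -333.1]), array([14. , 59.5]), 32.49) (array([ 535.7, -331.6]), array([60.9, 16.3]), 7.45)
scene jar (array([753.3,   2.6]), array([65.1, 64.9]), 68.37) (array([752.6,   3.5]), array([65.7, 63.1]), 75.44)
scene carton (array([380. , 332.8]), array([126.8,  64.3]), 88.15) (array([381.2, 333.5]), array([ 62.4, 124.3]), 0.05)
scene spoon (array([386.5,  43.4]), array([295. , 254.8]), 30.3) (array([379.2,  49.3]), array([293.5, 263.7]), 34.26)
pot 395 [558. 269. 107.] [604. 332. 219.]
top knob (array([ 535.9, -333. ]), array([14. , 58.4]), 31.94) (array([ 536.8, -333.3]), array([58.7, 14.4]), 7.09)
top jar (array([751.6,   2.7]), array([61.6, 63.9]), 63.49) (array([750.1,   3.4]), array([61.4, 65.6]), 53.05)
top carton (array([381.1, 333.7]), array([120.4,  59.8]), 88.94) (array([385.7, 332.6]), array([ 51.4, 119.1]), 1.5)
top spoon (array([386.2,  40.9]), array([293.9, 284.8]), 30.69) (array([391.2,  38.9]), array([283.7, 292.6]), 50.91)
pot 353 [501. 267. 116.] [546. 331. 190.]
38.1667
```

```bash
python3 -c "
from bench import arm
print(arm.sign_off())"
```

```text
the job is handed in; nothing more can be done
None
```

I turned the knob off with the pot still on the plate, hung the pot by its handle on the hook and let go; it was still and the jar and carton unmoved when I handed in at about 38 s (the spoon check was too noisy to use, but the arm never touched it).

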